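# Check the drink in the jug warmer with the probe thermometer

## Task

On the dormitory table, first set the jug warmer's heat lever to its middle, keep-warm position, standing straight up. Then take the probe thermometer out of its rack and lower its stem upright through the neck in the jug's lid, without the thermometer ever touching the warmer or jug, until the tip is about 5 cm below the neck's mouth; finish while still holding it there, still and centred in the neck, gripped in the air and touching nothing but the gripper. Leave the stirrer and the other things on the table where they are.

Things in the scene. Friction and masses are not known exactly. Their poses are not given: they have to be found in the camera images.
- warmer: Jug warmer, fixed. Origin on the table at the centre of its round white foot (160 mm across, 35 mm high). On it a white jug, 124 mm across; flat steel lid, top at z = 118 mm, with a black neck at its centre. Jug handle on the +y side, out to 98 mm, up to z = 106 mm. On the -y side a white wing (86 mm in x, y -60 to -170 mm, 30 mm high) with the heat lever.
- neck_mouth (a point): Centre of the neck's upper opening, 132 mm above the table. Neck 36 mm outside, 14 mm high. The round bore is vertical, 24 mm in diameter, 22 mm long (neck and lid), the hollow jug below it; the jug's inside floor is 92 mm below this point.
- heat_lever (a joint): Angle of the heat lever in rad, 0 to 1.2: 0 leans 0.6 rad to the warmer's -x, 0.6 is straight up (keep-warm, middle), 1.2 leans 0.6 rad to the warmer's +x. It swings in the warmer's x-z plane, starts between 0 and 0.3, has light friction (about 1 N at the knob) and stays where it is left.
- heat_lever_tip (a point): Centre of the black ball knob, 26 mm diameter, at the end of the lever (10 mm thick steel bar), 70 mm from its hinge.
- lever_hinge (a point): Point on the lever's hinge axis, in its swing plane, 52 mm above the table, at the warmer's y = -135 mm. The grey block round it is 70 mm (x) by 50 mm (y), its top 55 mm above the table.
- rack: Aluminium rack fixed to the table, 56 mm (x) by 160 mm (y), 120 mm high; origin on the table at its centre. Two through sockets in its top plate, 13 mm in diameter, at y = -45 and +45 mm; the thermometer stands in one of them, the stirrer in the other.
- thermometer: Probe thermometer, 50 to 90 g, upright in the rack. Origin at the stem's tip, z up along it. Steel stem 6 mm across, 110 mm long; above it a flat grey box handle 22 (x) by 34 (y) by 75 mm (z 110 to 185 mm), small display on its +x face. In the rack the handle's underside rests on the top plate, the tip 10 mm above the table.
- probe_tip (a point): The tip of the thermometer's stem.
- stem_middle (a point): Point on the stem's axis 50 mm above the tip: it comes level with the neck's mouth when the tip is 50 mm below it.
- stirrer: Stirrer standing in the other socket of the rack: the same 6 mm steel stem but a round, waisted grey grip (24 mm at most), 155 mm long. Origin at its tip. Leave it.
- mug: White mug, 80 mm diameter, 90 mm high; origin under its centre. Leave it.
- juice: Clear drink bottle with a white cap, 60 mm diameter, 170 mm high; origin under its centre. Leave it.
- flask: Green flask with a grey cap, 72 mm diameter, 160 mm high; origin under its centre. Leave it.
- eraser: Small dark eraser, 45 x 22 x 13 mm; origin under its centre. Leave it.
- phone: Black phone lying flat, 150 x 73 x 9 mm; origin under its centre. Leave it.
- pencil_tin: Dark steel pencil tin, 170 x 50 x 22 mm; origin under its centre. Leave it.
Mind the look-alikes: they are no part of the job. Leave any red look-alike of the thermometer alone.

How it is judged:
By the outcome, as a careful person would: the job done as asked, in the order asked, and still so for the second after the job is handed in, while the arm keeps its last pose, push and grip.
It also fails if it takes over 61 s, if anything falls off the work surface, if the arm or the gripper's body presses on something with over 40 N, if the wrist force passes 120 N, or if a joint passes its speed limit or range.

## Robot

A 6-joint arm with a two-finger parallel gripper is mounted at the origin on the work surface. World frame = base frame: x ahead of the robot, y to its left, z up, the work surface at z = 0. Lengths are in m, angles in rad, forces in N, time in s.
With the tool pointing down it reaches from about 0.35 to 0.775 m from the base axis. Payload 5.5 kg.
Tool frame: the origin (TCP) lies midway between the tips of the shut fingers; the grasp point (between the pads) lies behind it (env.grip_point_offset is the z of the grasp point in the tool frame, in m); z points along the fingers, y is the direction in which the jaws open and shut (so a half turn about z gives the same grasp; the last joint's range is limited). The gripper opens to 85 mm and grips with 20 to 120 N. Pads are 22 mm wide; open, the fingers measure 114 mm over their backs; the gripper's body (76 mm by 85 mm) begins 54 mm behind the grasp point. The pads swing forward as they close: fully open they stand 13 mm farther back than shut.
Start: joints at [1.056, 0.313, 0.046, 1.304, 0, 1.431], TCP at [0.211, 0.535, 0.231] pointing down, gripper open.
Joint ranges: [-2.76, 2.76], [-0.86, 1.69], [-1.03, 1.26], [-2.2, 2.34], [-1.47, 1.5], [-3.14, 3.14]. Speed limits (rad/s): [2.57, 2.57, 3.14, 3.14, 3.14, 3.14].

## Interface

Orientations are given as a unit quaternion [w, x, y, z].
In Python, from workcell import env, viewer gives the robot as it stands. The module is installed in compiled form; this text tells all that it offers.
- The arm moves only by the shell command python3 -m inch 'ROWS' [OPENING] [FORCE]. ROWS is JSON, a list of rows, each a list of 2 entries, a list of its own where there are three numbers: the shift along the tool's x, y, z in m, then the turn about the tool's z in degrees. In form: [[[tx, ty, tz], spin], ...]. A call has 1 to 5 rows; each row is the pose to reach, as a shift and turn from the pose measured when the call began, along the tool's axes at that moment; what a row does not reach only later rows make up. A row lasts 1/12 s, in which the tool goes at most 41.7 mm and 7.16 degrees, less where a joint would pass 70% of its speed; a pose out of reach is approached as far as the arm can. A call with a gripper value outside its range is refused whole. OPENING is the closure, from 0 (fully open) to 1 (shut), set as the call begins (- or left out, the last holds). The fingers move at their own pace and stop on an object; FORCE is the grip in N (left out, the last holds). Time passes only in rows, so rows that repeat a pose let the fingers close. It gives the time, the measured TCP pose, the force and the opening at its end, in the units of the state.
- env.get_state(): the state, without advancing time (a new reading comes with each control period).
- viewer.read_camera(name): name is "scene" or "top" or "wrist"; returns a dict with "image" (480x640x3 uint8, red, green, blue), "depth" (480x640 float32, m along the optical axis (not along the pixel's ray), 0 where there is no reading), "vertical_fov" (degrees; the focal length in pixels is half the picture's height over the tangent of half this angle, whatever the lens; pixels are square), "cx", "cy" (the principal point, pixels), "R" (3x3) and "t" (3): a world point X has camera coordinates R X + t; the wrist camera has in their place "T_tool_cam" (4x4, takes a point from camera to tool coordinates, whose origin is the TCP and whose axes are the flange's). Camera axes: x right, y down, z forward; pixel columns grow to the right and rows downward; lengths in m; the calibration is good to about 2 mm. A picture is of the moment at which its call begins: read the wrist's pose just before it.
- env.hand_in(): hands the job in, once; it reports no verdict.
The state is a dict: "clock": time; "joint_pos": joint angles; "qvel": joint speeds; "tau": joint torques, N m; "tcp_pos": TCP position; "orientation": TCP orientation; "wrist_force": force on the tool from outside, world axes, zero at the start; "ft_torque": the same for the moment, N m; "finger_gap": finger opening in m.
Only numpy, scipy, OpenCV 4.12 (cv2) and the standard library are available. Lean on these libraries where they do the work, as an engineer would, in place of code of your own. Each camera call takes 0.05 s, during which the arm holds its last target. There are 200 camera calls.

## Working session

There is one attempt and no reset: what is moved stays moved. The work goes in short steps, Python scripts to look and compute and a shell command to move; the robot and the scene stay as the last step left them, time stands still between calls to the robot, and variables do not carry over. Pictures are saved under pics/ and viewed, on a budget of 10 in all, crops included, one or two more only if the job needs it, and the job is handed in when it is done.

```bash
mkdir -p pics; ls; cat > h.py <<'E'
import numpy as np, cv2
from workcell import env, viewer
def cam(name):
    s=env.get_state(); d=viewer.read_camera(name)
    d['f']=240/np.tan(np.radians(d['vertical_fov'])/2)
    if 'R' in d: R,t=np.array(d['R']),np.array(d['t']); d['Rw']=R.T; d['tw']=-R.T@t
    else:
        w,x,y,z=s['orientation']
        from scipy.spatial.transform import Rotation as Ro
        T=np.eye(4);T[:3,:3]=Ro.from_quat([x,y,z,w]).as_matrix();T[:3,3]=s['tcp_pos']
        T=T@np.array(d['T_tool_cam']); d['Rw']=T[:3,:3]; d['tw']=T[:3,3]
    return d
def cloud(d):
    v,u=np.mgrid[0:480,0:640]; z=d['depth']
    P=np.stack([(u-d['cx'])/d['f']*z,(v-d['cy'])/d['f']*z,z],-1)
    W=P@d['Rw'].T+d['tw']; W[z<=0]=np.nan
    return W
def save(d,n,crop=None,scale=1):
    im=d['image'][:,:,::-1]
    if crop: u0,v0,u1,v1=crop; im=im[v0:v1,u0:u1]
    im=cv2.resize(im,None,fx=scale,fy=scale,interpolation=cv2.INTER_CUBIC)
    cv2.imwrite('pics/'+n+'.png',im)
E
python3 - <<'E'
from h import *
import pickle
print(env.get_state(), env.grip_point_offset)
for n in('scene','top'):
    d=cam(n); save(d,n+'0'); np.save(n+'0.npy',cloud(d)); print(n,d['tw'],d['Rw'][:,2],d['f'],d['cx'],d['cy'])
E
```

```text
pics
{'clock': 0.0, 'joint_pos': array([1.05637092e+00, 3.14018906e-01, 4.49849905e-02, 1.30361418e+00,
       7.39660125e-06, 1.43117683e+00]), 'qvel': array([-0.00132588,  0.00067351, -0.00016066,  0.00035018,  0.00073717,
       -0.00083149]), 'tau': array([ 1.65658636e-03, -4.80622101e+01,  2.98537213e+01,  1.91417034e-02,
        1.56783717e-04,  6.33234137e-06]), 'tcp_pos': array([0.21026476, 0.53462406, 0.23040081]), 'orientation': array([-3.00919391e-04,  1.86307875e-01,  9.82490976e-01, -8.75627759e-04]), 'wrist_force': array([-0.33270867,  0.5940496 ,  0.40435888]), 'ft_torque': array([ 0.00018045,  0.01300734, -0.03564103]), 'finger_gap': 0.08535525178601895} -0.0187
scene [ 1.13032016 -0.2241765   0.72471483] [-0.67965808  0.2461091  -0.69101028] 446.52363362630757 317.7652953301166 230.99694652229167
top [ 0.37728448 -0.00200089  1.00681552] [ 0.18529402 -0.01600669 -0.98255275] 447.4441262017076 322.50777429726395 234.0157316962317
```

View pics/scene0.png

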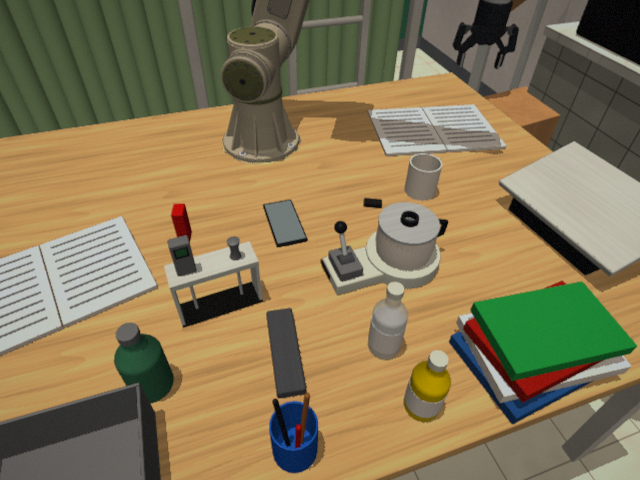

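View pics/top0.png

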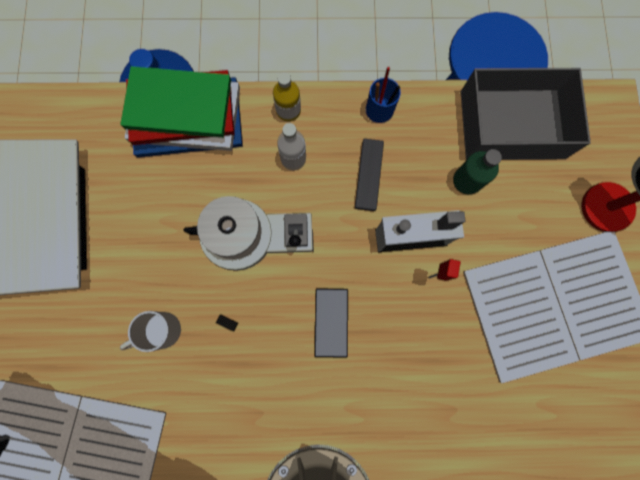

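Candidates for the thermometer:
- Grey flat box handle with a display, in the rack: scene (180,255), top (452,219).
- Stirrer with a round waisted grip, in the rack: scene (235,247), top (404,227).
- Red look-alike: scene (181,222), top (449,269).

I choose the grey box with the display. The lever knob is at scene (341,228), top (295,240), and the neck is at scene (410,219), top (227,225). Next I measure these.

```bash
cat > m.py <<'E'
from h import *
S=np.load('scene0.npy');T=np.load('top0.npy')
def box(W,u0,v0,u1,v1):
    return W[v0:v1,u0:u1].reshape(-1,3)
def rng(P): return np.nanpercentile(P,[2,50,98],axis=0).round(4).tolist() if len(P) else None
# table height check
for n,W in(('S',S),('T',T)):
    P=W.reshape(-1,3); P=P[np.isfinite(P).all(1)]
    print(n,'table',np.median(P[(abs(P[:,2])<.01),2]))
    reg=lambda x0,x1,y0,y1,z0,z1:P[(P[:,0]>x0)&(P[:,0]<x1)&(P[:,1]>y0)&(P[:,1]<y1)&(P[:,2]>z0)&(P[:,2]<z1)]
    for nm,a in dict(lid=(.3,.6,.05,.35,.112,.123),neck=(.3,.6,.05,.35,.127,.137),foot=(.3,.6,.05,.35,.030,.039)).items():
        Q=reg(*a)
        if nm=='lid': m=np.median(Q,0); Q=Q[np.hypot(*(Q-m)[:,:2].T)<.07]
        if nm=='foot': Q=Q[np.hypot(*(Q-m)[:,:2].T)<.3]
        if nm=='neck': Q=Q[np.hypot(*(Q-m)[:,:2].T)<.03]
        print(nm,len(Q),rng(Q))
        if len(Q)>10: (c,r)=cv2.minEnclosingCircle(Q[:,:2].astype(np.float32)); print('  circ',c,r)
    Q=reg(.3,.6,-.4,-.1,.115,.125); Q=Q[:]
    if len(Q): 
        rr=cv2.minAreaRect(Q[:,:2].astype(np.float32)); print('racktop',len(Q),rr,rng(Q))
    Q=reg(.3,.6,-.4,-.1,.187,.205); 
    if len(Q): print('thermo top',len(Q),cv2.minAreaRect(Q[:,:2].astype(np.float32)),rng(Q))
    Q=reg(.3,.6,-.28,-.1,.14,.187);print('stir',len(Q),rng(Q))
    Q=reg(.25,.36,-.4,-.15,.02,.3);print('red',len(Q),rng(Q))
# knob
print('knob S',rng(box(S,337,224,346,233)),'T',rng(box(T,291,236,299,244)))
print('wing hi T', rng(box(T,270,215,285,250)))
E
python3 m.py
```

```text
S table 0.0017569317781272464
lid 1471 [[0.5084, 0.1164, 0.116], [0.5602, 0.1681, 0.1193], [0.5984, 0.2306, 0.1218]]
  circ (0.5627845525741577, 0.17505140602588654) 0.06253164261579514
neck 154 [[0.5484, 0.1584, 0.1272], [0.5663, 0.1744, 0.1322], [0.5813, 0.1909, 0.1346]]
  circ (0.5648810267448425, 0.1751701533794403) 0.018954738974571228
foot 824 [[0.3649, 0.073, 0.0303], [0.5593, 0.1077, 0.0351], [0.5994, 0.3296, 0.0386]]
  circ (0.47508949041366577, 0.1853896528482437) 0.1837742179632187
racktop 1862 ((0.5194259285926819, -0.22261255979537964), (0.1314825713634491, 0.1601211577653885), 4.149477481842041) [[0.5244, -0.2973, 0.1161], [0.5634, -0.2185, 0.1214], [0.5871, -0.1436, 0.1239]]
thermo top 298 ((0.5104243755340576, -0.26499879360198975), (0.03413022682070732, 0.12103907763957977), 89.74735260009766) [[0.4545, -0.2811, 0.1871], [0.5616, -0.2633, 0.1956], [0.5703, -0.249, 0.1977]]
stir 949 [[0.4536, -0.2786, 0.1408], [0.555, -0.2572, 0.1639], [0.571, -0.1692, 0.1867]]
red 0 None
T table 0.00043723109193960497
lid 2204 [[0.5071, 0.1196, 0.1151], [0.5528, 0.1749, 0.1185], [0.5
[... 460 characters left out ...]
 (0.14059996604919434, 0.16081848740577698), 4.354370594024658) [[0.5233, -0.2957, 0.1167], [0.5486, -0.212, 0.1202], [0.5834, -0.1422, 0.1237]]
thermo top 241 ((0.5108920335769653, -0.26415979862213135), (0.03421743959188461, 0.11779272556304932), 89.91033935546875) [[0.4613, -0.2801, 0.1871], [0.5576, -0.2627, 0.1946], [0.5693, -0.2476, 0.1976]]
stir 590 [[0.4474, -0.2745, 0.1416], [0.4782, -0.2487, 0.1696], [0.5652, -0.1674, 0.1866]]
red 0 None
knob S [[0.4438, 0.0306, 0.0036], [0.5403, 0.0377, 0.1188], [0.5447, 0.0906, 0.1263]] T [[0.5261, 0.0328, 0.12], [0.533, 0.0398, 0.1243], [0.5412, 0.047, 0.1279]]
wing hi T [[0.5292, 0.0658, 0.027], [0.5671, 0.083, 0.0305], [0.6058, 0.0986, 0.054]]
```

```bash
python3 - <<'E'
import cv2
a=cv2.imread('pics/scene0.png');
x=cv2.resize(a[190:330,150:290],(560,560),interpolation=cv2.INTER_CUBIC)
cv2.imwrite('pics/crop1.png',x)
E
```

```text
(no output)
```

View pics/crop1.png

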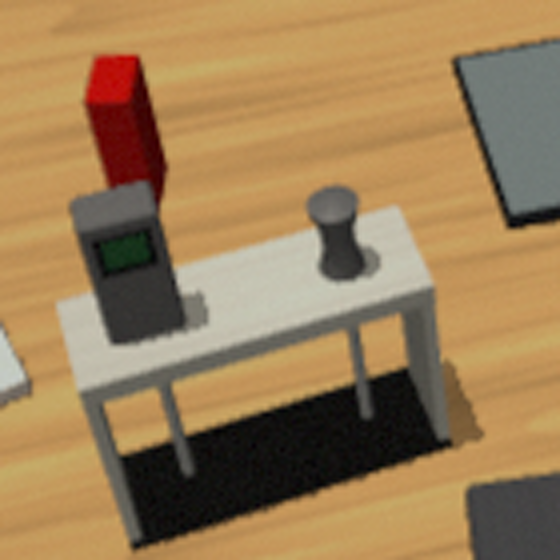

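The crop confirms the choice. The grey box with the green display is at the crop's (125,260), the round waisted stirrer is at (335,235), and the red look-alike stands behind the rack at (125,130). Next I refine the yaws and centres.

```bash
cat > m2.py <<'E'
from h import *
from scipy.spatial.transform import Rotation as Ro
for n in('scene0','top0'):
    P=np.load(n+'.npy').reshape(-1,3); P=P[np.isfinite(P).all(1)]
    reg=lambda x0,x1,y0,y1,z0,z1:P[(P[:,0]>x0)&(P[:,0]<x1)&(P[:,1]>y0)&(P[:,1]<y1)&(P[:,2]>z0)&(P[:,2]<z1)]
    f=lambda Q:np.round(np.r_[sum(map(list,[cv2.minAreaRect(Q[:,:2].astype(np.float32))[0],cv2.minAreaRect(Q[:,:2].astype(np.float32))[1]]),[]),cv2.minAreaRect(Q[:,:2].astype(np.float32))[2]],4) if len(Q)>5 else len(Q)
    print(n,'rack',f(reg(.5,.62,-.32,-.12,.116,.124)))
    print('thermo top',f(reg(.53,.62,-.32,-.2,.19,.2)), 'handle',f(reg(.53,.62,-.32,-.2,.135,.2)))
    print('red',f(reg(.42,.5,-.32,-.2,.1,.25)),reg(.42,.5,-.32,-.2,.1,.25)[:,2].max())
    print('stir',f(reg(.53,.62,-.2,-.12,.14,.17)))
    print('block',f(reg(.5,.65,0,.1,.05,.058)),'wing',f(reg(.5,.65,-.02,.11,.026,.034)))
    K=reg(.5,.57,.01,.07,.1,.14)
    from scipy.optimize import least_squares
    r=least_squares(lambda c:np.linalg.norm(K-c,axis=1)-.013,K.mean(0)-[0,0,.01],loss='soft_l1',f_scale=.001); print('knob',len(K),r.x.round(4),np.sqrt(r.fun**2).mean())
    B=reg(.5,.65,-.02,.1,.065,.095); print('bar',B.mean(0).round(4) if len(B) else 0,len(B))
    Fq=reg(.45,.68,.08,.3,.031,.038); 
s=env.get_state(); w,x,y,z=s['orientation']; print(Ro.from_quat([x,y,z,w]).as_matrix().round(3))
E
python3 m2.py
```

```text
scene0 rack [ 0.5552 -0.22    0.0599  0.16    4.5363]
thermo top [ 0.5592 -0.2652  0.0221  0.0336  3.8498] handle [ 0.5604 -0.2651  0.0247  0.0339  2.5032]
red [ 4.64700e-01 -2.57200e-01  2.28000e-02  3.68000e-02  7.52427e+01] 0.18868372098697772
stir [ 5.51600e-01 -1.75900e-01  2.34000e-02  2.13000e-02  3.55726e+01]
block [0.5677 0.0403 0.0707 0.0505 1.3718] wing [0.5658 0.0561 0.0896 0.1051 1.7208]
knob 148 [0.5314 0.04   0.1137] 0.0010212487328436143
bar [0.5604 0.0398 0.0744] 135
top0 rack [ 0.5558 -0.2202  0.0566  0.1606  4.3868]
thermo top [ 0.5589 -0.2643  0.0219  0.0342  0.6147] handle [ 5.58700e-01 -2.64000e-01  3.46000e-02  2.22000e-02  8.99103e+01]
red [ 4.64400e-01 -2.56600e-01  2.30000e-02  3.45000e-02  7.49758e+01] 0.18844593087389538
stir [ 5.51800e-01 -1.74700e-01  2.15000e-02  2.15000e-02  8.71175e+01]
block [0.5674 0.0412 0.07   0.0498 2.8468] wing [0.5659 0.0584 0.0876 0.1043 1.4597]
knob 129 [0.5323 0.0399 0.113 ] 0.0007981850418106811
bar [0.5633 0.0409 0.0714] 56
[[-0.931  0.366 -0.001]
 [ 0.366  0.931 -0.001]
 [ 0.    -0.002 -1.   ]]
```

```bash
cat > d.py <<'E'
# d.py x y z tool_y_yaw_deg : shift/turn from present pose to target TCP
import sys
from h import *
from scipy.spatial.transform import Rotation as Ro
s=env.get_state(); w,x,y,z=s['orientation']; R=Ro.from_quat([x,y,z,w]).as_matrix()
g=np.array(list(map(float,sys.argv[1:4])))
yaw=np.degrees(np.arctan2(R[1,1],R[0,1])); dy=(float(sys.argv[4])-yaw+90)%180-90
print('tcp',s['tcp_pos'].round(4),'yaw',yaw.round(2),'zaxis',R[:,2].round(4),'clock',round(s['clock'],2),'gap',round(s['finger_gap'],4),'F',s['wrist_force'].round(1))
print('shift',(R.T@(g-s['tcp_pos'])).round(4),'spin',round(-dy,2))
E
python3 -m inch '[[[-0.032,-0.023,0],0],[[-0.064,-0.046,0],0],[[-0.096,-0.069,0],0],[[-0.128,-0.091,0],0],[[-0.16,-0.114,0],0]]' 0.3 30
python3 -m inch '[[[-0.032,-0.023,0],0],[[-0.064,-0.046,0],0],[[-0.096,-0.069,0],0],[[-0.128,-0.091,0],0],[[-0.16,-0.114,0],0]]'
python3 -m inch '[[[-0.032,-0.023,0],0],[[-0.064,-0.046,0],0],[[-0.096,-0.069,0],0],[[-0.128,-0.091,0],0],[[-0.16,-0.114,0],0]]'
python3 -m inch '[[[0,0,0],7],[[0,0,0],14],[[0,0,0],21],[[0,0,0],28],[[0,0,0],35]]'
python3 -m inch '[[[0,0,0],7],[[0,0,0],14],[[0,0,0],21],[[0,0,0],28],[[0,0,0],32]]'
python3 d.py 0.532 0.040 0.093 1.4
```

```text
clock: 0.52
tcp_pos: [0.3177, 0.3685, 0.2302]
orientation: [-0.0, 0.186, 0.983, -0.001]
wrist_force: [0.8, -0.5, -0.3]
finger_gap: 0.0601
clock: 0.93
tcp_pos: [0.4255, 0.2021, 0.2302]
orientation: [-0.001, 0.186, 0.983, -0.001]
wrist_force: [0.2, 1.2, -0.1]
finger_gap: 0.06
clock: 1.35
tcp_pos: [0.5333, 0.0357, 0.23]
orientation: [-0.001, 0.186, 0.983, -0.001]
wrist_force: [-0.1, 0.7, -0.3]
finger_gap: 0.06
clock: 1.77
tcp_pos: [0.533, 0.0354, 0.2294]
orientation: [-0.001, 0.476, 0.88, -0.001]
wrist_force: [-0.4, -0.4, 0.2]
finger_gap: 0.0596
clock: 2.18
tcp_pos: [0.5326, 0.0354, 0.2289]
orientation: [-0.001, 0.702, 0.712, -0.002]
wrist_force: [-0.9, -0.1, -1.2]
finger_gap: 0.06
tcp [0.5326 0.0354 0.2289] yaw 0.86 zaxis [-0.0045 -0.0014 -1.    ] clock 2.18 gap 0.06 F [-0.9 -0.1 -1.2]
shift [0.0047 0.     0.1359] spin -0.54
```

```bash

python3 -m inch '[[[0.0045,0,0.03],0],[[0.0045,0,0.06],0],[[0.0045,0,0.09],0],[[0.0045,0,0.115],0],[[0.0045,0,0.136],0]]'
python3 -m inch '[[[0,0,0],0],[[0,0,0],0],[[0,0,0],0],[[0,0,0],0]]' 0.9 25
python3 d.py 0.5676 0.040 0.101 1.4
python3 - <<'E'
from h import *
save(cam('scene'),'s2',(270,120,470,300),3)
E
```

```text
clock: 2.6
tcp_pos: [0.5306, 0.0399, 0.0905]
orientation: [-0.002, 0.702, 0.712, -0.003]
wrist_force: [0.1, 0.7, 0.9]
finger_gap: 0.0597
clock: 2.93
tcp_pos: [0.5323, 0.0399, 0.0936]
orientation: [-0.001, 0.702, 0.712, -0.001]
wrist_force: [-3.3, 0.2, 11.5]
finger_gap: 0.0263
tcp [0.5323 0.0399 0.0936] yaw 0.87 zaxis [-0.003  -0.0011 -1.    ] clock 2.93 gap 0.0263 F [-3.3  0.2 11.5]
shift [-0.0005  0.0353 -0.0075] spin -0.53
```

View pics/s2.png

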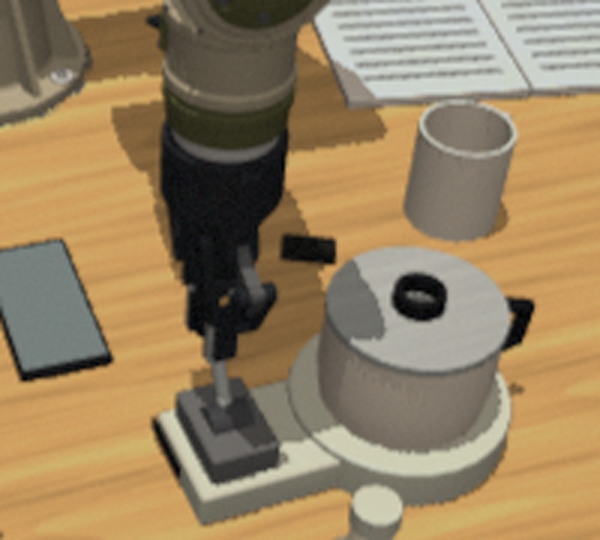

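```bash

python3 -m inch '[[[0,0.0084,-0.004],0],[[0,0.015,-0.0065],0],[[0,0.0218,-0.0085],0],[[0,0.0287,-0.0095],0],[[0,0.0353,-0.0098],0]]' - 20
python3 -m inch '[[[0,0,0],0],[[0,0,0],0]]'
python3 d.py 0.5676 0.040 0.101 1.4
```

```text
clock: 3.4
tcp_pos: [0.5676, 0.0406, 0.1058]
orientation: [-0.001, 0.702, 0.713, -0.001]
wrist_force: [-6.1, 0.1, 8.4]
finger_gap: 0.0244
clock: 3.57
tcp_pos: [0.5678, 0.0406, 0.1058]
orientation: [-0.001, 0.702, 0.713, -0.001]
wrist_force: [2.0, -0.6, -7.4]
finger_gap: 0.0241
tcp [0.5678 0.0406 0.1058] yaw 0.88 zaxis [-0.0027 -0.0013 -1.    ] clock 3.57 gap 0.0241 F [ 2.  -0.6 -7.4]
shift [-0.0006 -0.0002  0.0048] spin -0.52
```

```bash

python3 -m inch '[[[0,0,0],0],[[0,0,0],0],[[0,0,0],0]]' 0.25
python3 -m inch '[[[0,0,-0.03],0],[[0,0,-0.07],0],[[0,0,-0.11],0],[[-0.04,0,-0.15],0],[[-0.08,0,-0.19],0]]' 
python3 -m inch '[[[-0.04,0,0],0],[[-0.08,0,0],0],[[-0.12,0,0],0],[[-0.16,0,0],0],[[-0.2,0,0],0]]' 
python3 d.py 0.559 -0.2647 0.245 3
python3 - <<'E'
from h import *
from scipy.optimize import least_squares
for n in('scene','top'):
    d=cam(n); P=cloud(d).reshape(-1,3)
    if n=='scene': save(d,'s3',(290,180,490,300),3)
    K=P[(abs(P[:,0]-.567)<.035)&(abs(P[:,1]-.04)<.03)&(P[:,2]>.105)&(P[:,2]<.145)]
    r=least_squares(lambda c:np.linalg.norm(K-c,axis=1)-.013,K.mean(0)-[0,0,.01],loss='soft_l1',f_scale=.001); print('knob',len(K),r.x.round(4),'angle',0.6+np.arcsin((r.x[0]-.5676)/.07))
    Q=P[(abs(P[:,0]-.567)<.06)&(abs(P[:,1]-.04)<.05)&(P[:,2]>.049)&(P[:,2]<.059)]
    print('block',cv2.minAreaRect(Q[:,:2].astype(np.float32)))
E
```

```text
clock: 3.82
tcp_pos: [0.5687, 0.0405, 0.1069]
orientation: [0.0, 0.702, 0.712, -0.001]
wrist_force: [-0.4, -0.2, 0.2]
finger_gap: 0.0596
clock: 4.23
tcp_pos: [0.57, -0.0176, 0.2794]
orientation: [0.002, 0.7, 0.714, 0.001]
wrist_force: [1.5, -0.2, -0.2]
finger_gap: 0.0642
clock: 4.65
tcp_pos: [0.5737, -0.2195, 0.2812]
orientation: [0.003, 0.7, 0.714, 0.001]
wrist_force: [0.3, 0.7, -0.0]
finger_gap: 0.0641
tcp [ 0.5737 -0.2195  0.2812] yaw 1.09 zaxis [ 0.0058 -0.0032 -1.    ] clock 4.65 gap 0.0641 F [ 0.3  0.7 -0. ]
shift [-0.0448 -0.0158  0.0362] spin -1.91
knob 145 [0.5671 0.0405 0.1233] angle 0.5928729851051696
block ((0.5668404698371887, 0.04013862833380699), (0.07292041927576065, 0.050762929022312164), 1.3318419456481934)
knob 129 [0.5681 0.0408 0.1224] angle 0.6065031065443756
block ((0.5671602487564087, 0.04111944139003754), (0.07050909101963043, 0.050070393830537796), 3.165712833404541)
```

View pics/s3.png

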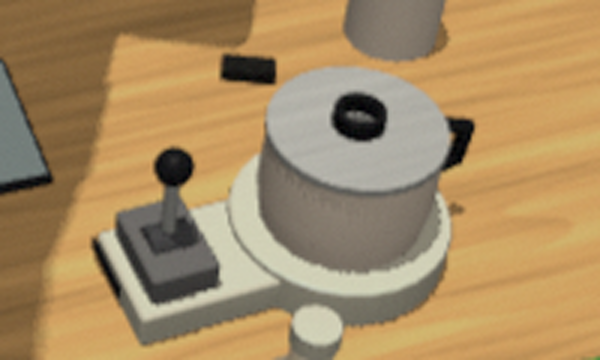

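The picture shows the lever standing straight up, knob at the crop's (174,166). Both cameras put it at 0.60 rad. Next is the thermometer.

```bash

python3 -m inch '[[[-0.02,-0.007,0.015],-1],[[-0.045,-0.0158,0.03],-2],[[-0.0448,-0.0158,0.036],-2],[[-0.0448,-0.0158,0.036],-2]]' 
python3 d.py 0.559 -0.2647 0.144 3
python3 - <<'E'
from h import *
d=cam('wrist'); save(d,'w4'); P=cloud(d).reshape(-1,3)
Q=P[(abs(P[:,0]-.56)<.03)&(abs(P[:,1]+.265)<.035)&(P[:,2]>.187)&(P[:,2]<.2)]
print(len(Q), cv2.minAreaRect(Q[:,:2].astype(np.float32)) if len(Q)>5 else 0)
E
```

```text
clock: 5.08
tcp_pos: [0.5574, -0.269, 0.2425]
orientation: [0.002, 0.691, 0.723, -0.0]
wrist_force: [-0.6, 0.6, -0.4]
finger_gap: 0.0644
tcp [ 0.5574 -0.269   0.2425] yaw 2.56 zaxis [ 0.0028 -0.0029 -1.    ] clock 5.08 gap 0.0644 F [-0.6  0.6 -0.4]
shift [0.0045 0.0015 0.0985] spin -0.44
1974 ((0.5594303607940674, -0.26568403840065), (0.02197491191327572, 0.03425230830907822), 3.0668423175811768)
```

View pics/w4.png

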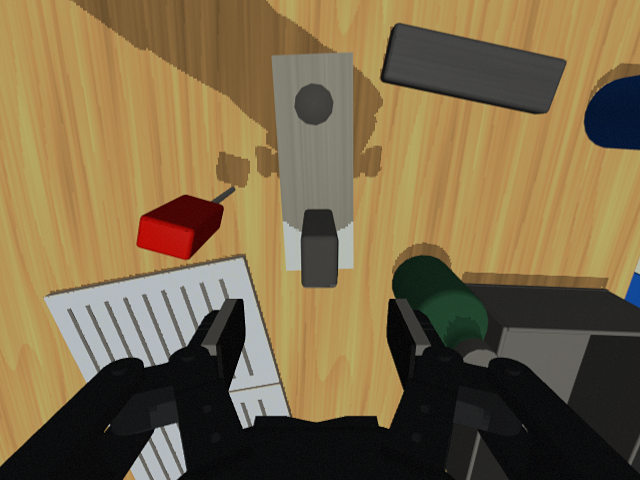

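Wrist view: the thermometer handle is between the jaws at (320,248), and the red look-alike is off at (180,226). The green flask at (440,305) looks close, so I check the finger clearance.

```bash
python3 - <<'E'
from h import *
d=cam('wrist')
for W in (cloud(d),np.load('top0.npy'),np.load('scene0.npy')):
    P=W.reshape(-1,3)
    Q=P[(P[:,0]>.59)&(P[:,0]<.72)&(abs(P[:,1]+.28)<.09)&(P[:,2]>.10)&(P[:,2]<.2)]
    print(len(Q),Q.min(0) if len(Q) else 0,Q.max(0) if len(Q) else 0)
    Q=Q[abs(Q[:,1]+.265)<.05]; print(len(Q),Q.min(0) if len(Q) else 0)
E
```

```text
3159 [ 0.65869312 -0.36221269  0.10000163] [ 0.71963746 -0.32639425  0.1606941 ]
0 0
770 [ 0.6538178  -0.3699038   0.10003162] [ 0.71947619 -0.32503543  0.16430716]
0 0
1311 [ 0.59015979 -0.36998659  0.10011346] [ 0.71992476 -0.29276897  0.1642281 ]
1 [ 0.59015979 -0.29276897  0.11307466]
```

```bash

python3 -m inch '[[[0.004,0.002,0.025],-0.5],[[0.004,0.002,0.05],-0.5],[[0.004,0.002,0.075],-0.5],[[0.004,0.002,0.0985],-0.5],[[0.004,0.002,0.0985],-0.5]]'
python3 d.py 0.5594 -0.2655 0.144 3
python3 -m inch '[[[0,0,0],0],[[0,0,0],0],[[0,0,0],0],[[0,0,0],0],[[0,0,0],0]]' 0.9 40
python3 d.py 0.5594 -0.2655 0.144 3
```

```text
clock: 5.6
tcp_pos: [0.5594, -0.2615, 0.1423]
orientation: [0.0, 0.686, 0.727, -0.0]
wrist_force: [-0.8, 0.3, -0.9]
finger_gap: 0.0638
tcp [ 0.5594 -0.2615  0.1423] yaw 3.3 zaxis [-0.e+00 -6.e-04 -1.e+00] clock 5.6 gap 0.0638 F [-0.8  0.3 -0.9]
shift [-0.004  -0.0003 -0.0016] spin 0.3
clock: 6.02
tcp_pos: [0.5606, -0.2618, 0.1445]
orientation: [0.002, 0.686, 0.727, 0.0]
wrist_force: [-0.9, 1.6, 5.6]
finger_gap: 0.0216
tcp [ 0.5606 -0.2618  0.1445] yaw 3.32 zaxis [ 0.0032 -0.0019 -1.    ] clock 6.02 gap 0.0216 F [-0.9  1.6  5.6]
shift [-0.0037 -0.0014  0.0005] spin 0.32
```

```bash

python3 -m inch '[[[0,0,-0.015],0],[[0,0,-0.035],0],[[0,0,-0.06],0],[[0,0,-0.085],0],[[0,0,-0.11],0]]'
python3 -m inch '[[[0,0,-0.03],0],[[0,0,-0.05],0],[[0,0,-0.07],0],[[0,0,-0.08],0],[[0,0,-0.08],0]]'
python3 d.py 0.5643 0.1753 0.33 3
cat > th.py <<'E'
from h import *
import sys
from scipy.spatial.transform import Rotation as Ro
s=env.get_state(); g=s['tcp_pos']; tag=sys.argv[1]
print('tcp',g.round(4))
for n in('scene','top'):
    d=cam(n); P=cloud(d).reshape(-1,3)
    if n=='scene':
        c=(g-[0,0,.07]-d['tw'])@d['Rw']; u,v=(c[:2]/c[2]*d['f']+[d['cx'],d['cy']]).astype(int)
        u=min(max(u,100),540);v=min(max(v,100),380); save(d,tag,(u-100,v-100,u+100,v+100),3); print('crop origin',u-100,v-100)
    # stem points: well below fingers
    for a,b in((.085,.1),(.1,.12),(.12,.14)):
        Q=P[(np.hypot(P[:,0]-g[0],P[:,1]-g[1])<.025)&(P[:,2]<g[2]-a+.03)&(P[:,2]>g[2]-b+.03)]
        if len(Q)>2: print(n,'z',Q[:,2].mean().round(4),'xy',np.median(Q[:,:2],0).round(4),len(Q),'zmin',Q[:,2].min().round(4))
E
python3 th.py s5
```

```text
clock: 6.43
tcp_pos: [0.5601, -0.2617, 0.2561]
orientation: [0.002, 0.686, 0.727, 0.0]
wrist_force: [-0.5, 0.0, -0.9]
finger_gap: 0.0215
clock: 6.85
tcp_pos: [0.5606, -0.2622, 0.3398]
orientation: [0.005, 0.687, 0.727, 0.001]
wrist_force: [0.7, -0.3, -0.6]
finger_gap: 0.0217
tcp [ 0.5606 -0.2622  0.3398] yaw 3.29 zaxis [ 0.0086 -0.0056 -0.9999] clock 6.85 gap 0.0217 F [ 0.7 -0.3 -0.6]
shift [0.4366 0.0287 0.0073] spin 0.29
tcp [ 0.5606 -0.2622  0.3398]
crop origin 70 107
scene z 0.2765 xy [ 0.5617 -0.2654] 32 zmin 0.27
scene z 0.2593 xy [ 0.5626 -0.2658] 41 zmin 0.2499
scene z 0.2393 xy [ 0.5624 -0.2658] 38 zmin 0.2299
top z 0.2749 xy [ 0.5592 -0.2629] 8 zmin 0.27
top z 0.26 xy [ 0.5593 -0.2637] 16 zmin 0.2507
top z 0.2399 xy [ 0.5592 -0.2631] 17 zmin 0.2303
```

View pics/s5.png

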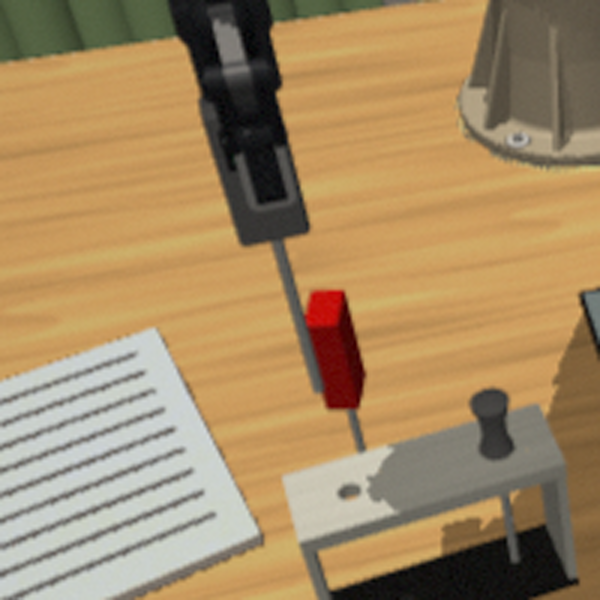

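The thermometer is held upright and clear of the rack, stem at the crop's (300,320), with the stirrer and the red look-alike undisturbed. Next I carry it over to the neck with the tip at about 0.20 m.

```bash

python3 -m inch '[[[0.015,0.001,0],0],[[0.035,0.002,0],0],[[0.06,0.004,0],0],[[0.085,0.0055,0],0],[[0.11,0.007,0.001],0]]'
python3 -m inch '[[[0.025,0.001,0],0],[[0.05,0.002,0],0],[[0.075,0.004,0],0],[[0.1,0.0055,0],0],[[0.125,0.007,0.001],0]]'
python3 -m inch '[[[0.025,0.001,0],0],[[0.05,0.002,0],0],[[0.075,0.004,0],0],[[0.1,0.0055,0],0],[[0.12,0.007,0.001],0]]'
python3 d.py 0.5643 0.1776 0.335 1.4
```

```text
clock: 7.37
tcp_pos: [0.5598, -0.1496, 0.3336]
orientation: [0.001, 0.687, 0.727, 0.0]
wrist_force: [-0.2, 0.1, -0.9]
finger_gap: 0.0215
clock: 7.78
tcp_pos: [0.5587, -0.0223, 0.3312]
orientation: [0.0, 0.687, 0.727, -0.0]
wrist_force: [-0.5, 0.1, -1.1]
finger_gap: 0.0212
clock: 8.2
tcp_pos: [0.5574, 0.1003, 0.3289]
orientation: [-0.0, 0.686, 0.728, -0.001]
wrist_force: [-0.1, -0.1, -1.1]
finger_gap: 0.0217
tcp [0.5574 0.1003 0.3289] yaw 3.36 zaxis [-1.8e-03 -6.0e-04 -1.0e+00] clock 8.2 gap 0.0217 F [-0.1 -0.1 -1.1]
shift [ 0.0767  0.0114 -0.0062] spin 1.96
```

```bash

python3 -m inch '[[[0.025,0.003,0],0.5],[[0.05,0.007,0],1],[[0.065,0.01,0],2],[[0.0755,0.0114,0],2],[[0.0767,0.0114,0],2]]'
python3 -m inch '[[[0,0,0],0],[[0,0,0],0],[[0,0,0],0]]'
python3 d.py 0.5643 0.1776 0.21 1.4
cat >> th.py <<'E'
# precise: line fit of stem, centre by median of lateral extents + radius push away from camera
print('--')
for n in('scene','top'):
    d=cam(n); P=cloud(d).reshape(-1,3)
    Q=P[(np.hypot(P[:,0]-g[0],P[:,1]-g[1])<.02)&(P[:,2]<g[2]-.065)&(P[:,2]>max(g[2]-.135,.137))]
    if len(Q)<5: continue
    v=Q.mean(0)-d['tw']; v[2]=0; v/=np.linalg.norm(v)
    A=np.c_[np.ones(len(Q)),Q[:,2]-Q[:,2].mean()]; k,_,_,_=np.linalg.lstsq(A,Q[:,:2],rcond=None)
    print(n,'stem axis xy',(k[0]+v[:2]*.0024).round(4),'slope',k[1].round(3),'at z',Q[:,2].mean().round(3),len(Q),Q[:,2].min().round(4))
    N=P[(np.hypot(P[:,0]-.5643,P[:,1]-.1753)<.03)&(P[:,2]<.136)&(P[:,2]>.127)]
    if len(N)>10: print(n,'neck',cv2.minEnclosingCircle(N[:,:2].astype(np.float32)))
E
python3 th.py s6
```

```text
clock: 8.62
tcp_pos: [0.5634, 0.1797, 0.3275]
orientation: [-0.001, 0.698, 0.717, -0.002]
wrist_force: [-0.3, 0.1, -0.7]
finger_gap: 0.0215
clock: 8.87
tcp_pos: [0.5632, 0.1788, 0.3273]
orientation: [-0.001, 0.698, 0.716, -0.002]
wrist_force: [0.4, -0.3, -0.4]
finger_gap: 0.0214
tcp [0.5632 0.1788 0.3273] yaw 1.49 zaxis [-4.6e-03 -8.0e-04 -1.0e+00] clock 8.87 gap 0.0214 F [ 0.4 -0.3 -0.4]
shift [-0.0012  0.0016  0.1173] spin 0.09
tcp [0.5632 0.1788 0.3273]
crop origin 321 63
scene z 0.2653 xy [0.5638 0.1744] 23 zmin 0.2582
scene z 0.2478 xy [0.5635 0.1741] 31 zmin 0.238
scene z 0.2277 xy [0.5636 0.1739] 30 zmin 0.2181
top z 0.2635 xy [0.5614 0.1738] 9 zmin 0.2586
top z 0.247 xy [0.5612 0.1737] 12 zmin 0.2379
top z 0.2266 xy [0.5612 0.1734] 11 zmin 0.2181
--
scene stem axis xy [0.5615 0.1755] slope [ 0.016 -0.006] at z 0.229 98 0.1951
scene neck ((0.5645822286605835, 0.1761937439441681), 0.0194482933729887)
top stem axis xy [0.5633 0.1758] slope [ 0.012 -0.012] at z 0.229 38 0.1946
top neck ((0.5643507242202759, 0.17577137053012848), 0.01780160702764988)
```

View pics/s6.png

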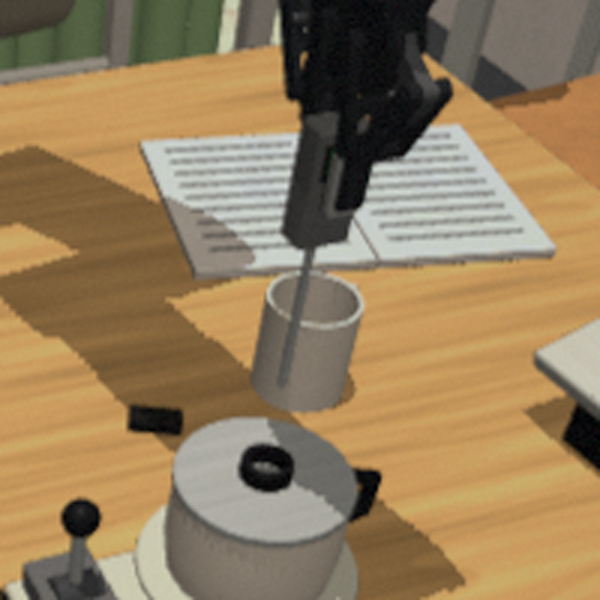

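```bash

python3 -m inch '[[[0,0.001,0.01],0],[[0,0.0025,0.02],0],[[0,0.0025,0.032],0],[[0,0.0025,0.04],0],[[0,0.0025,0.043],0]]'
python3 -m inch '[[[0,0,0],0],[[0,0,0],0],[[0,0,0],0]]'
python3 d.py 0.5653 0.1788 0.216 1.4
sed -i "s/save(d,tag/0 if tag=='x' else save(d,tag/" th.py
python3 th.py x | sed -n '/--/,$p'
```

```text
clock: 9.48
tcp_pos: [0.565, 0.1786, 0.2821]
orientation: [-0.002, 0.698, 0.716, -0.003]
wrist_force: [0.7, -0.6, -0.7]
finger_gap: 0.0215
clock: 9.73
tcp_pos: [0.5651, 0.1787, 0.2824]
orientation: [-0.002, 0.698, 0.716, -0.003]
wrist_force: [-0.3, 0.1, -0.9]
finger_gap: 0.0212
tcp [0.5651 0.1787 0.2824] yaw 1.46 zaxis [-0.007  -0.0011 -1.    ] clock 9.73 gap 0.0212 F [-0.3  0.1 -0.9]
shift [0.0002 0.0007 0.0664] spin 0.06
--
scene stem axis xy [0.5633 0.1754] slope [0.003 0.004] at z 0.186 87 0.1522
scene neck ((0.5645401477813721, 0.17501457035541534), 0.018588248640298843)
top stem axis xy [0.5648 0.1759] slope [ 0.006 -0.005] at z 0.184 35 0.1519
top neck ((0.5642146468162537, 0.17575031518936157), 0.018260862678289413)
```

```bash

python3 -m inch '[[[0,0.0005,0.012],0],[[0,0.0007,0.024],0],[[0,0.0008,0.036],0],[[0,0.0009,0.048],0],[[0,0.001,0.058],0]]'
python3 -m inch '[[[0,0,0.006],0],[[0,0,0.008],0],[[0,0,0.008],0],[[0,0,0.008],0]]'
python3 d.py 0.5655 0.1787 0.2155 1.4
python3 th.py s7
python3 - <<'E'
from h import *
g=env.get_state()['tcp_pos']
for n in('scene','top'):
    d=cam(n); P=cloud(d).reshape(-1,3)
    H=P[(np.hypot(P[:,0]-g[0],P[:,1]-g[1])<.03)&(P[:,2]>.139)&(P[:,2]<g[2]+.03)]
    for z in np.arange(.176,.204,.004):
        q=H[(H[:,2]>=z)&(H[:,2]<z+.004)]; print(n,z.round(3),len(q),np.ptp(q[:,1]).round(3) if len(q) else 0)
E
```

```text
clock: 10.35
tcp_pos: [0.5659, 0.1787, 0.2242]
orientation: [-0.002, 0.698, 0.716, -0.002]
wrist_force: [-0.1, 0.7, -1.1]
finger_gap: 0.0215
clock: 10.68
tcp_pos: [0.5661, 0.1788, 0.2167]
orientation: [-0.002, 0.698, 0.716, -0.002]
wrist_force: [-0.2, 0.1, 0.3]
finger_gap: 0.0216
tcp [0.5661 0.1788 0.2167] yaw 1.47 zaxis [-5.4e-03 -7.0e-04 -1.0e+00] clock 10.68 gap 0.0216 F [-0.2  0.1  0.3]
shift [-0.0001 -0.0006  0.0012] spin 0.07
tcp [0.5661 0.1788 0.2167]
crop origin 312 110
scene z 0.1543 xy [0.5671 0.1736] 19 zmin 0.1474
scene z 0.1324 xy [0.5667 0.1733] 162 zmin 0.1267
scene z 0.1208 xy [0.5761 0.176 ] 196 zmin 0.1146
top z 0.1544 xy [0.5634 0.1745] 5 zmin 0.1492
top z 0.1323 xy [0.559  0.1702] 117 zmin 0.128
top z 0.1186 xy [0.5559 0.1722] 165 zmin 0.1073
--
scene stem axis xy [0.5641 0.1756] slope [0.086 0.053] at z 0.143 17 0.1371
scene neck ((0.56351637840271, 0.17555172741413116), 0.019563881680369377)
top stem axis xy [0.5658 0.1757] slope [-0.104  0.114] at z 0.145 7 0.1374
top neck ((0.5638644099235535, 0.17515899240970612), 0.017430735751986504)
scene 0.176 6 0.006
scene 0.18 4 0.003
scene 0.184 4 0.001
scene 0.188 0 0
scene 0.192 6 0.026
scene 0.196 30 0.033
scene 0.2 29 0.031
top 0.176 0 0
top 0.18 0 0
top 0.184 0 0
top 0.188 0 0
top 0.192 0 0
top 0.196 11 0.011
top 0.2 5 0.009
```

View pics/s7.png

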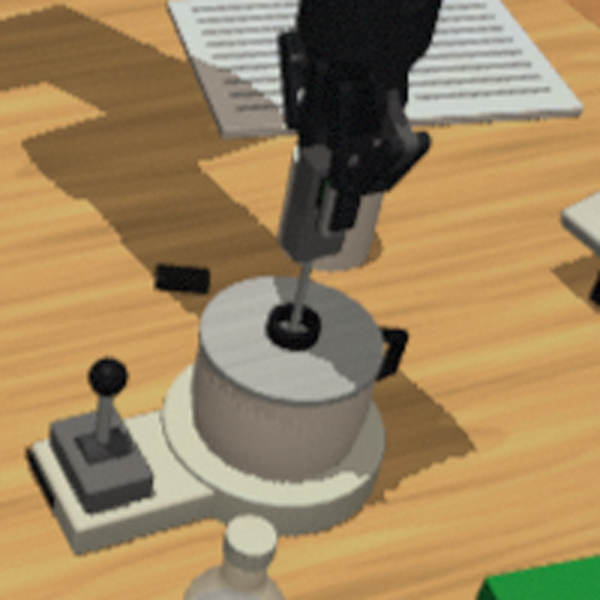

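The stem is in the bore at the crop's (297,315), clear all round. It sits about 0.8 mm towards +x, so I trim that, settle and check.

```bash

python3 -m inch '[[[0,-0.0008,0.001],0],[[0,-0.0008,0.001],0],[[0,-0.0008,0.001],0]]'
python3 -m inch '[[[0,0,0],0],[[0,0,0],0],[[0,0,0],0],[[0,0,0],0],[[0,0,0],0]]'
python3 d.py 0.5653 0.1788 0.2155 1.4
python3 th.py x | sed -n '/--/,$p'
python3 - <<'E'
from h import *
a=env.get_state(); print(a['qvel'].round(4),a['tcp_pos'].round(4),a['wrist_force'].round(2))
E
```

```text
clock: 11.23
tcp_pos: [0.5652, 0.1788, 0.2157]
orientation: [-0.002, 0.698, 0.716, -0.002]
wrist_force: [-0.1, 0.6, -0.2]
finger_gap: 0.0218
clock: 11.65
tcp_pos: [0.5652, 0.1787, 0.2156]
orientation: [-0.002, 0.698, 0.716, -0.002]
wrist_force: [-0.2, 0.3, -1.0]
finger_gap: 0.0216
tcp [0.5652 0.1787 0.2156] yaw 1.46 zaxis [-5.3e-03 -7.0e-04 -1.0e+00] clock 11.65 gap 0.0216 F [-0.2  0.3 -1. ]
shift [0.0001 0.0001 0.0001] spin 0.06
--
scene stem axis xy [0.5633 0.1757] slope [0.019 0.05 ] at z 0.144 17 0.1378
scene neck ((0.5642760992050171, 0.17485949397087097), 0.01890823431313038)
top stem axis xy [0.5646 0.1756] slope [-0.051  0.045] at z 0.145 6 0.137
top neck ((0.5639796853065491, 0.17551112174987793), 0.01755894348025322)
[ 0.0006 -0.0001 -0.0007  0.0001 -0.0007 -0.0008] [0.5652 0.1787 0.2156] [-0.57 -0.48  0.06]
```

Centred (stem about (0.564, 0.1757), neck (0.564, 0.1753)), still, with no contact force. Handing in.

```bash
python3 -c "
from workcell import env
print(env.hand_in())"
```

```text
the job is handed in; nothing more can be done
None
```

I set the heat lever upright, then moved the thermometer from its rack into the jug's neck. I handed in at about 12 s on the robot's clock, with the thermometer still gripped.

- **Lever:** I gripped the knob, swung it over its hinge and released it. Afterwards the two cameras read 0.593 and 0.607 rad, against a target of 0.60.
- **Thermometer:** I took the grey box-handled one. The red look-alike and the stirrer looked undisturbed in the picture taken after the lift. I carried it with its tip well above the knob and neck, then lowered it in stages.
- **Depth:** The tip is about 49 to 51 mm below the neck's mouth. This comes from the grip height and from the handle's underside seen in the scene camera.
- **Centring:** The stem is within about 1 mm of the neck's centre. The two cameras disagreed by 1.3 mm in x, so I used their mean. The tool's tilt was about 0.3°. The last stem-slope readings are not reliable, as they came from only 6 to 17 points on the short visible piece.
- **Stillness and contact:** Joint speeds were below 0.001 rad/s. The wrist force was at noise level, about 1 N or less, during the final lowering and the hold, so I saw no sign of contact.

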